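Stand the leaning glue bottles in a row on the bench riser

ROBOT

A 7-joint arm with a two-finger parallel gripper is mounted at the origin on the work surface. World frame = base frame: x ahead of the robot, y to its left, z up, the work surface at z = 0. Lengths are in m, angles in rad, forces in N, time in s.
With the tool pointing down it reaches from about 0.4 to 0.9 m from the base axis. Payload 5.5 kg.
Tool frame: the origin (TCP) lies at the very end of the fingers, on their centre line; the grasp point (between the pads) lies 19 mm behind it (ctrl.pinch_z is the distance from the TCP to the grasp point, in m); z points along the fingers, y is the direction in which the jaws open and shut (so a half turn about z gives the same grasp; the last joint's range is limited). The gripper opens to 92 mm and grips with 3 to 60 N. Pads are 19 mm wide; open, the fingers measure 130 mm over their backs; the gripper's body (75 mm by 190 mm) begins 47 mm behind the grasp point.
Start: joints at [-1.01, 0.501, -0.427, 1.55, 0.221, 1.138, -0.21], TCP at [0.191, 0.621, 0.227] pointing down, gripper open.
Joint ranges: [-2.88, 2.88], [-0.31, 2.03], [-1.54, 1.56], [0.2, 2.42], [-1.41, 4.55], [0.19, 2.02], [-2.57, 2.57]. Speed limits (rad/s): [2.57, 2.57, 3.14, 3.14, 3.14, 3.14, 3.14].

INTERFACE

Orientations are given as a unit quaternion [x, y, z, w].
In Python, from bench import get_obs, imaging, hand_in, silhouettes, ctrl gives the robot as it stands.
- The arm moves only by the tool carry_out, never from a script. Its argument "motion" is a list that holds one entry, the list of rows, each a list of 5 numbers: the gripper's target within -1 to 1 (shut at 1, half-way at 0, fully open at -1), then the shift along the tool's x, y, z normalised to -1 to 1, where 1 is 500 mm, then the turn about the tool's z normalised to -1 to 1, where 1 is 90 degrees. A call has 1 to 20 rows; each row shifts and turns the commanded pose from where the row before left it, along the tool's axes as they then stand; what a row does not reach is not made up. A row lasts 1/12 s, in which the tool goes at most 41.7 mm and 7.16 degrees, less where a joint would pass 70% of its speed; a pose out of reach is approached as far as the arm can. A call with a number of a shift or a turn outside -1 to 1 is refused whole. A call with a gripper value outside its range is refused whole. The fingers move at their own pace and stop on an object; the grip force is fixed at half the most. Time passes only in rows, so rows that do not move let the fingers close. It gives the time, the measured TCP pose, the force and the opening at its end, in the units of the state.
- get_obs(): the state, without advancing time (a new reading comes with each control period).
- imaging.get_image(name): name is "side" or "top"; returns the picture (480x640x3 uint8, red, green, blue); there is no depth.
- imaging.camera_info(name): a dict with "fov_y" (degrees; the focal length in pixels is half the picture's height over the tangent of half this angle, whatever the lens; pixels are square), "cx", "cy" (the principal point, pixels), "pose" (4x4, takes a point from camera to world coordinates). Camera axes: x right, y down, z forward; pixel columns grow to the right and rows downward; lengths in m; the calibration is good to about 2 mm. A picture is of the moment at which its call begins. camera_info takes no time and is no camera call.
- hand_in(): hands the job in, once; it reports no verdict.
Trained networks look in the newest picture that a camera, given by its name, has taken for a name from the list of things; names that differ only in an ending like _2 or _b are one class to them, and where a whole thing is asked for, a point or a joint stands for the part that bears it (a point fixed in the world has none). Each returns a list of dicts, best first, with "conf" (0 to 1); they miss things now and then, are a little off and sometimes report something else, mostly with a low value. They report only what shows in the picture. A call takes as long as a camera call.
- silhouettes(camera, target): "pixels" (480x640 bool, what is visible of it) and "at" ([column, row] in pixels, amid what is visible of it).
The state is a dict: "t": time; "joint_positions": joint angles; "qd": joint speeds; "effort": joint torques, N m; "eef_pos": TCP position; "tcp_rot": TCP orientation; "ft_force": force on the tool from outside, world axes, zero at the start; "ft_torque": the same for the moment, N m; "width": finger opening in m.
Only numpy, scipy, OpenCV 4.12 (cv2) and the standard library are available. Lean on these libraries where they do the work, as an engineer would, in place of code of your own. Each camera call takes 0.05 s, during which the arm holds its last target. There are 200 camera calls.

TASK

Take the two glue bottles that lean in the blue pick bin and stand both upright on the black strip of the wooden riser shelf, so that with the blue-capped bottle already there they form one straight side-by-side row: no bottle over the strip's edge, and no gap between neighbours wider than about 40 mm. Set them down, do not drop them or knock them over, and leave the blue-capped bottle, the tape roll and the flask where they are.

Things in the scene. Friction and masses are not known exactly. Their poses are not given: they have to be found in the camera images.
- bottle_red: white glue bottle with a red cap, leaning in one compartment of the pick bin. Body 56 mm across and 112 mm tall, shoulder up to 136 mm, then a cylindrical cap 30 mm across from 136 to 180 mm; 180 mm high, about 0.3 kg. Origin: centre of its underside; z along its axis to the cap, at the start leaning 35 degrees towards the bin's -x side.
- bottle_green: yellow glue bottle with a green cap; same shape and size as the red-capped one, starts leaning in the other compartment (which one is in which varies). Origin: centre of its underside; z along its axis to the cap.
- bottle_blue: white glue bottle with a blue cap, same shape and size, standing upright near one end (which end varies) of the riser's strip; it begins the row. Origin: centre of its underside, z up.
- pick_bin: fixed blue open bin on a wooden stand (190 x 158 mm), leaning 35 degrees, mouth towards its -x (robot) side, rim up to 140 mm high. Two compartments along its y, each 73 mm wide, 74 mm deep, 81 mm long along the bottle axis; a bottle in each rests on the lower (-x) wall and the floor, about 95 mm sticking out. Origin: underside of the stand, near its centre (5 mm), z up.
- riser: fixed wooden riser shelf, 140 mm (x) by 400 mm (y), flat top 60 mm above the bench. A black rubber strip 90 mm wide runs along the middle of its top for its whole length (x = -45 to 45 mm). Origin: centre of its underside on the bench, z up, y along its length.
- tape_roll: orange roll of tape lying flat on the riser near the other end from the blue-capped bottle, 90 mm across, 24 mm high. Origin: centre of its underside. Bystander.
- flask: black steel drinking flask standing on the bench beyond the work, 68 mm across, 201 mm high. Origin: centre of its underside. Bystander.

How it is judged:
At the end, for the whole second after the job is handed in: The three bottles stand released, at rest, upright within 3 degrees on the riser, centres within 18 mm of the strip's middle line; the two moved ones are neighbours and one of them is next to the blue-capped one, neighbouring centres at most 105 mm apart (angle between each of bottle_red, bottle_green, bottle_blue's own z axis and vertical below 0.06 rad and z of bottle_red in the frame of riser between 0.054 and 0.066 m and x of bottle_red in the frame of riser between -0.018 and 0.018 m and linear speed of each of bottle_red, bottle_green below 0.02 m/s and contact force between the fingers and bottle_red below 0.1 N and z of bottle_green in the frame of riser between 0.054 and 0.066 m and x of bottle_green in the frame of riser between -0.018 and 0.018 m and contact force between the fingers and bottle_green below 0.1 N and horizontal distance between bottle_red and bottle_green below 0.105 m and horizontal distance between any of bottle_red, bottle_green and bottle_blue below 0.105 m and x of bottle_blue in the frame of riser between -0.018 and 0.018 m); the robot touches nothing.
It fails at once if a glue bottle is dropped: it falls free of the fingers faster than 0.45 m/s (a fall of about 10 mm) ((contact force between the fingers and bottle_red below 0.05 N and linear speed of bottle_red above 0.45 m/s) or (contact force between the fingers and bottle_green below 0.05 N and linear speed of bottle_green above 0.45 m/s)).
It fails at once if a glue bottle is knocked over (tilted more than 69 degrees) (angle between any of bottle_red, bottle_green, bottle_blue's own z axis and vertical above 1.2 rad).
It fails at once if the blue-capped bottle, tape roll or flask is moved more than 25 mm (distance of any of bottle_blue, tape_roll, flask from where it was at the start of the episode above 0.025 m).
It also fails if it takes over 61 s, if anything falls off the work surface, if the arm or the gripper's body presses on something with over 40 N, if the wrist force passes 120 N, or if a joint passes its speed limit or range.

## Working session

There is one attempt and no reset: what is moved stays moved. The work goes in short steps, Python scripts to look and compute and a tool call to move; the robot and the scene stay as the last step left them, time stands still between calls to the robot, and variables do not carry over. Pictures are saved under pics/ and viewed, about 8 in all and at most 12, crops included, and the job is handed in when it is done.

Besides the shell and the picture viewer there is one more tool, called after "Emit:" in YAML: its name, and indented under it one key for each argument. carry_out: Moves the arm, as the interface text tells. Scaled input: -1 to 1 covers 500 mm each way for a shift and 90 degrees each way for a turn. Its arguments: {"type":"object","properties":{"motion":{"type":"array"}},"required":["motion"]}

```bash
mkdir -p pics; ls; python3 - <<'E'
from bench import *
import cv2,numpy as np
ims=[]
for n in("side","top"):
    im=imaging.get_image(n); ims.append(im)
    i=imaging.camera_info(n); print(n,i["fov_y"],i["cx"],i["cy"],np.round(i["pose"],3).tolist(), [k for k in i])
    cv2.imwrite(f"pics/{n}0.png",im[:,:,::-1])
o=get_obs(); print({k:np.round(v,3).tolist() for k,v in o.items()})
for n in("side","top"):
  for t in("bottle_red","bottle_green","bottle_blue","pick_bin","riser","tape_roll","flask"):
    r=silhouettes(n,t); print(n,t,[(round(d["conf"],2),np.round(d["at"]).tolist(),int(d["pixels"].sum())) for d in r[:2]])
E
```

```text
pics
side 55.41281088167204 316.4564811627487 239.17968396531757 [[0.984, -0.091, 0.153, 0.527], [-0.178, -0.503, 0.846, -0.731], [0.0, -0.859, -0.511, 0.52], [0.0, 0.0, 0.0, 1.0]] ['fov_y', 'cx', 'cy', 'pose']
top 47.24115337739416 313.82837337520044 241.64326588807054 [[0.004, -0.981, 0.195, 0.407], [-1.0, -0.008, -0.02, 0.046], [0.021, -0.195, -0.981, 1.226], [0.0, 0.0, 0.0, 1.0]] ['fov_y', 'cx', 'cy', 'pose']
{'t': 0.1, 'joint_positions': [-1.01, 0.502, -0.427, 1.551, 0.221, 1.138, -0.21], 'qd': [-0.001, -0.003, -0.001, -0.003, -0.001, 0.0, -0.001], 'effort': [-0.011, -56.788, -5.838, -27.992, -0.069, 0.024, 0.0], 'eef_pos': [0.191, 0.621, 0.226], 'tcp_rot': [0.148, 0.989, -0.001, -0.0], 'ft_force': [0.226, -0.06, 0.822], 'ft_torque': [-0.033, 0.025, -0.01], 'width': 0.092}
side bottle_red [(0.72, [235.0, 141.0], 348)]
side bottle_green [(0.61, [249.0, 171.0], 1088)]
side bottle_blue [(0.75, [308.0, 363.0], 6053)]
side pick_bin [(0.75, [266.0, 213.0], 4279)]
side riser [(0.75, [278.0, 396.0], 15014)]
side tape_roll [(0.76, [260.0, 283.0], 1418)]
side flask []
top bottle_red [(0.7, [188.0, 276.0], 1287), (0.39, [215.0, 268.0], 4651)]
top bottle_green [(0.7, [232.0, 274.0], 1201)]
top bottle_blue [(0.94, [508.0, 266.0], 1238)]
top pick_bin [(0.63, [215.0, 271.0], 4460)]
top riser [(0.89, [429.0, 282.0], 10449), (0.29, [507.0, 265.0], 1311)]
top tape_roll [(0.72, [377.0, 293.0], 686)]
top flask [(0.75, [334.0, 171.0], 1542)]
```

View pics/side0.png

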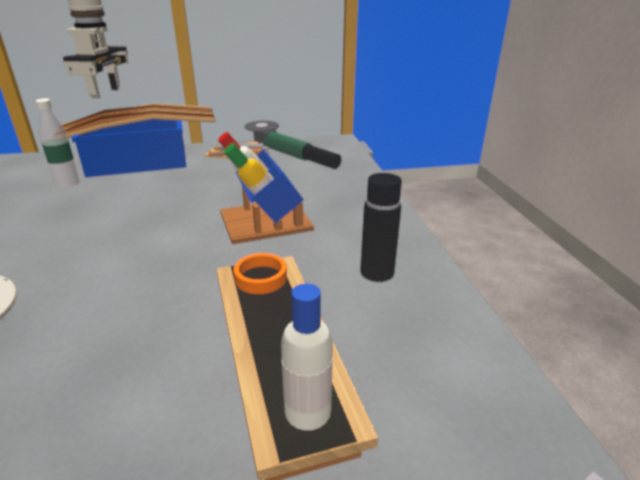

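View pics/top0.png

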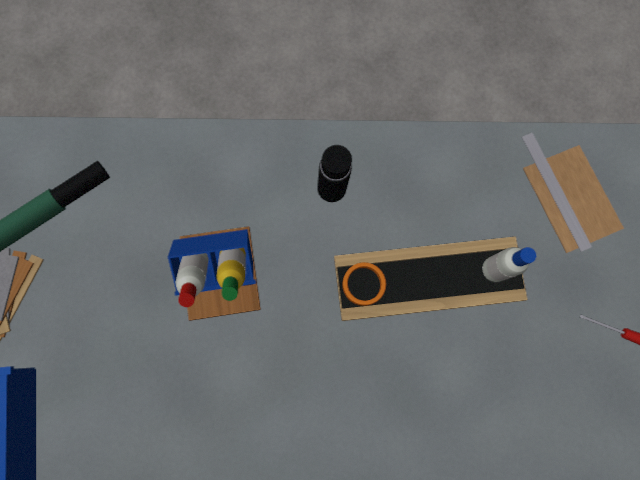

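The side view shows the blue bottle at the near (-y) end of the strip, about (308,363), with the tape at (260,283). The bin's bottles lean left, with the caps at about (227,140) red and (234,155) green. In the top view the caps are at (188,295) red, (230,288) green and (524,256) blue. The strip spans columns 340–522 and the flask is at (334,171).

```bash
cat > h.py <<'E'
from bench import *
import cv2,numpy as np
def P(n):
    i=imaging.camera_info(n); f=240/np.tan(np.radians(i["fov_y"]/2))
    K=np.array([[f,0,i["cx"]],[0,f,i["cy"]],[0,0,1]]); T=np.linalg.inv(np.array(i["pose"]))
    return K@T[:3]
PS,PT=P("side"),P("top")
def tri(s,t):
    X=cv2.triangulatePoints(PS,PT,np.array(s,float).reshape(2,1),np.array(t,float).reshape(2,1)); return (X[:3]/X[3]).ravel()
def proj(M,X):
    q=M@np.append(X,1); return q[:2]/q[2]
def onplane(M,uv,z):
    H=M[:,[0,1,3]].copy(); H[:,2]+=M[:,2]*z
    return cv2.perspectiveTransform(np.array(uv,np.float64).reshape(-1,1,2),np.linalg.inv(H)).reshape(-1,2)
HUE=dict(red=(175,6),green=(50,80),blue=(106,118),yellow=(18,34))
def colour(im,c,box):
    h=cv2.cvtColor(im,cv2.COLOR_RGB2HSV); a,b=HUE[c]; H=h[:,:,0]
    m=((H>=a)&(H<=b)) if a<b else ((H>=a)|(H<=b))
    m&=(h[:,:,1]>150)&(h[:,:,2]>50); k=np.zeros_like(m); x0,y0,x1,y1=box; k[y0:y1,x0:x1]=1
    n,l,s,ce=cv2.connectedComponentsWithStats((m&k).astype(np.uint8)); j=1+np.argmax(s[1:,4])
    return l==j,ce[j],s[j]
E
python3 - <<'E'
from h import *
S,T=imaging.get_image("side"),imaging.get_image("top")
for c,bs,bt in(("red",(210,125,250,160),(165,270,210,320)),("green",(215,140,255,175),(212,268,250,310)),("blue",(285,280,330,335),(500,235,545,275))):
    _,a,sa=colour(S,c,bs);_,b,sb=colour(T,c,bt); X=tri(a,b)
    print(c,np.round(X,3),np.round(a,1),sa,np.round(b,1),sb,"reproj",np.round(proj(PS,X)-a,1),np.round(proj(PT,X)-b,1))
r=silhouettes("top","riser")[0]["pixels"]
hull=cv2.convexHull(np.argwhere(r)[:,::-1].astype(np.int32)); m=np.zeros((480,640),np.uint8); cv2.fillConvexPoly(m,hull,1)
blk=(T.max(2)<60)&(m>0); blk=cv2.morphologyEx(blk.astype(np.uint8),cv2.MORPH_OPEN,np.ones((5,5)))
p=np.argwhere(blk)[:,::-1]; W=onplane(PT,p,.06)
R=cv2.minAreaRect(W.astype(np.float32)); print("strip",R,np.round(cv2.boxPoints(R),3).tolist())
for n in("bottle_blue","tape_roll","flask"):
    q=silhouettes("top",n)
    if q: print(n, onplane(PT,[q[0]["at"]],.084 if n=="tape_roll" else .1))
# corner check of riser top by both views (eye) 
for s,t in(([262,464],[526,291]),([375,434],[520,239])): print("corner",np.round(tri(s,t),3))
big=cv2.resize(S[120:240,200:320],(600,600)); cv2.imwrite("pics/bin_side.png",big[:,:,::-1])
E
```

```text
red [0.507 0.261 0.197] [225.8 139.3] [219 133  18  14 126] [187.2 294.8] [179 283  17  24 317] reproj [ 1.1 -0.2] [0.  0.9]
green [0.516 0.183 0.203] [229.5 148.6] [226 145   8   8  29] [229.1 288.9] [223 277  14  23 253] reproj [ 2.2 -0.5] [0.1 1.7]
blue [ 0.582 -0.368  0.221] [305.8 307.2] [ 292  284   28   48 1107] [524.  256.4] [513 248  23  18 307] reproj [ 0.3 -0.1] [-0.   0.1]
strip ((0.5627859830856323, -0.22791457176208496), (0.08814726769924164, 0.393602579832077), 6.5674920082092285) [[0.4959999918937683, -0.03700000047683716], [0.5419999957084656, -0.42800000309944153], [0.6290000081062317, -0.4180000126361847], [0.5839999914169312, -0.027000000700354576]]
bottle_blue [[ 0.58727977 -0.37882491]]
tape_roll [[ 0.55668381 -0.10914248]]
flask [[ 0.77904504 -0.01991541]]
corner [ 0.529 -0.43   0.067]
corner [ 0.647 -0.422  0.075]
```

```bash
cat >> h.py <<'E'
def capfit(side_uv,top_uv,axis,X0):
    from scipy.optimize import least_squares
    axis=np.array(axis,float)/np.linalg.norm(axis); u=np.cross(axis,[0,1,0]);u/=np.linalg.norm(u);v=np.cross(axis,u)
    a=np.linspace(0,2*np.pi,40); ring=.015*(np.outer(np.cos(a),u)+np.outer(np.sin(a),v))
    pts=np.vstack([ring+.022*axis,ring-.022*axis])
    def cen(M,X):
        h=cv2.convexHull(np.array([proj(M,p) for p in pts+X],np.float32)); m=cv2.moments(h); return np.array([m["m10"],m["m01"]])/m["m00"]
    def res(X):
        r=[cen(PT,X)-top_uv]
        if side_uv is not None: r.append(cen(PS,X)-side_uv)
        return np.concatenate(r)
    s=least_squares(res,X0,diff_step=1e-3); return s.x,s.fun
E
sed -i 's/green=(50,80)/green=(45,85)/' h.py
python3 - <<'E'
from h import *
S,T=imaging.get_image("side"),imaging.get_image("top")
h=cv2.cvtColor(S,cv2.COLOR_RGB2HSV); print([h[r,c].tolist() for r,c in((150,229),(155,234),(160,240),(157,238))])
y=np.radians(6.6); ax=(-np.cos(y)*np.sin(.611),-np.sin(y)*np.sin(.611),np.cos(.611))
def cm(im,lo,hi,box):
    H=cv2.cvtColor(im,cv2.COLOR_RGB2HSV); m=cv2.inRange(H,lo,hi); k=np.zeros_like(m);x0,y0,x1,y1=box;k[y0:y1,x0:x1]=m[y0:y1,x0:x1]
    n,l,s,ce=cv2.connectedComponentsWithStats(k); j=1+np.argmax(s[1:,4]); print(s[j],np.round(ce[j],1)); return ce[j]
g=cm(S,(40,100,30),(95,255,255),(215,140,255,175)); gt=cm(T,(40,100,30),(95,255,255),(212,268,250,310))
rt=colour(T,"red",(165,270,210,320))[1]; rs=colour(S,"red",(210,125,250,160))[1]
for n,a,b in(("g",g,gt),("r",rs,rt)):
    X,f=capfit(a,b,ax,np.array([.51,.2,.2])); print(n,np.round(X,4),np.round(f,1))
bs=colour(S,"blue",(285,280,330,335))[1];bt=colour(T,"blue",(500,235,545,275))[1]
X,f=capfit(bs,bt,(0,0,1),np.array([.58,-.37,.22]));print("b",np.round(X,4),np.round(f,1))
cv2.imwrite("pics/bin_side.png",cv2.resize(S[110:230,200:320],(600,600),interpolation=cv2.INTER_CUBIC)[:,:,::-1])
E
```

```text
[[66, 156, 126], [65, 143, 102], [65, 145, 102], [65, 135, 104]]
[224 144  23  24 284] [235.4 154.9]
[222 277  16  24 322] [229.6 288.4]
g [0.5228 0.1843 0.1872] [ 0.  0.  0. -0.]
r [0.5075 0.2614 0.1965] [ 0.   1.   1.1 -0.2]
b [ 0.5816 -0.3676  0.2202] [-0.   0.1  0.1 -0. ]
```

View pics/bin_side.png

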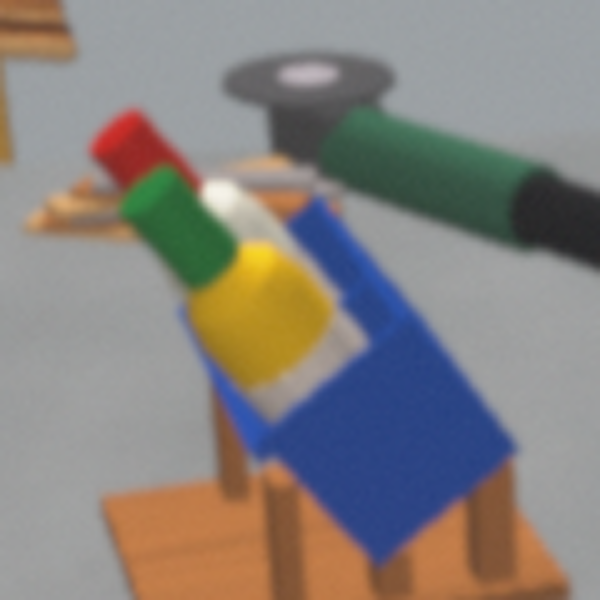

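The crop shows the green cap clearly from the side, with the red one partly hidden behind it. I'll take green first.

Emit:
carry_out:
  motion:
    - [[-0.3,0,0,-0.037,-0.068],[-0.3,0,0,-0.037,-0.068],[-0.3,0,0,-0.037,-0.068],[-0.3,0,0,-0.037,-0.068],[-0.3,-0.0323,-0.0567,0,0],[-0.3,-0.0323,-0.0567,0,0],[-0.3,-0.0323,-0.0567,0,0],[-0.3,-0.0323,-0.0567,0,0],[-0.3,-0.0323,-0.0567,0,0],[-0.3,-0.0323,-0.0567,0,0],[-0.3,-0.0323,-0.0567,0,0],[-0.3,-0.0323,-0.0567,0,0],[-0.3,-0.0323,-0.0567,0,0],[-0.3,-0.0323,-0.0567,0,0],[-0.3,-0.0323,-0.0567,0,0],[-0.3,-0.0323,-0.0567,0,0],[-0.3,0,0,0,0]]

```text
t: 2.62
eef_pos: [0.4319, 0.302, 0.3006]
tcp_rot: [-0.06, 0.998, -0.002, 0.001]
ft_force: [-0.2, -1.5, -0.2]
width: 0.0597
```

```bash
cat >> h.py <<'E'
def shift(target,frm=None):
    from scipy.spatial.transform import Rotation as Ro
    o=get_obs(); R=Ro.from_quat(o["tcp_rot"]).as_matrix(); d=np.array(target)-(o["eef_pos"] if frm is None else frm)
    print("normalised total",np.round(R.T@d/.5,4),"rows>=",round(float(np.linalg.norm(d)/.0417),1),"jaw deg",round(float(np.degrees(np.arctan2(R[1,1],R[0,1]))),1))
E
python3 -c "
from h import *
shift([.5228,.1843,.30]);shift([.5228,.1843,.168],[.5228,.1843,.30])
d=np.array([-.5695,-.075,.8192]);shift(d*.1,[0,0,0])"
```

```text
normalised total [-0.1526 -0.2554  0.0025] rows>= 3.6 jaw deg 96.8
normalised total [0.0005 0.001  0.264 ] rows>= 3.2 jaw deg 96.8
normalised total [ 0.1146 -0.002  -0.164 ] rows>= 2.4 jaw deg 96.8
```

Emit:
carry_out:
  motion:
    - [[-0.3,-0.0305,-0.051,0,0],[-0.3,-0.0305,-0.051,0,0],[-0.3,-0.0305,-0.051,0,0],[-0.3,-0.0305,-0.051,0,0],[-0.3,-0.0305,-0.051,0,0],[-0.3,0,0,0,0],[-0.3,0,0,0.044,0],[-0.3,0,0,0.044,0],[-0.3,0,0,0.044,0],[-0.3,0,0,0.044,0],[-0.3,0,0,0,0],[-0.3,0,0,0,0]]

```text
t: 3.62
eef_pos: [0.5179, 0.1925, 0.212]
tcp_rot: [-0.065, 0.998, -0.0, -0.001]
ft_force: [-0.0, 0.0, 1.1]
width: 0.0595
```

```bash
python3 - <<'E'
from h import *
shift([.5228,.1843,.168])
S=imaging.get_image("side"); T=imaging.get_image("top")
a=cv2.resize(S[80:220,170:310],(400,400),interpolation=3);b=cv2.resize(T[220:340,150:270],(400,400),interpolation=3)
cv2.imwrite("pics/grip1.png",np.hstack([a,b])[:,:,::-1])
E
```

```text
normalised total [-0.0078 -0.0174  0.088 ] rows>= 1.1 jaw deg 97.4
```

View pics/grip1.png

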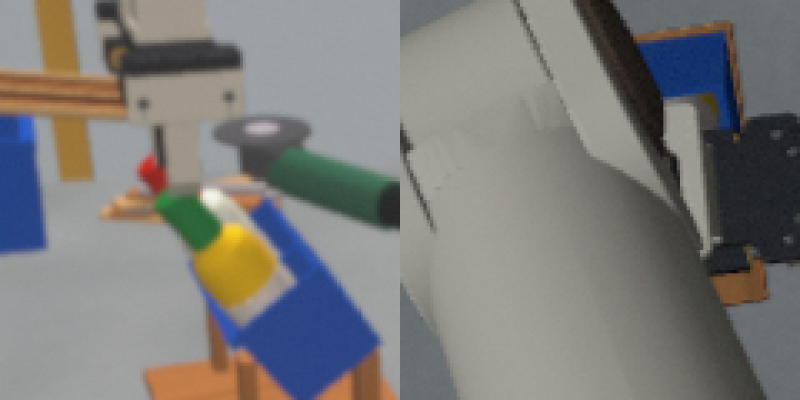

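The fingers are lined up above the green cap, about 44 mm short of grasp depth. Next I go down, close the jaws, and lift a little along the bottle axis.

Emit:
carry_out:
  motion:
    - [[-0.3,-0.008,-0.017,0,0],[-0.3,0,0,0.022,0],[-0.3,0,0,0.022,0],[-0.3,0,0,0.022,0],[-0.3,0,0,0.022,0],[-0.3,0,0,0,0],[0.6,0,0,0,0],[0.6,0,0,0,0],[0.6,0,0,0,0],[0.6,0,0,0,0],[0.6,0,0,0,0]]

```text
t: 4.63
eef_pos: [0.5243, 0.1848, 0.1692]
tcp_rot: [-0.065, 0.998, 0.0, 0.0]
ft_force: [-0.2, 0.4, 1.2]
width: 0.0312
```

Emit:
carry_out:
  motion:
    - [[1,0,0,0,0],[1,0.0105,0,-0.015,0],[1,0.021,0,-0.03,0],[1,0.021,0,-0.03,0],[1,0.021,0,-0.03,0],[1,0.021,0,-0.03,0],[1,0.021,0,-0.03,0],[1,0.0105,0,-0.03,0],[1,0,0,-0.02,0],[1,0,0,0,0],[1,0,0,0,0]]

```text
t: 5.55
eef_pos: [0.4618, 0.1764, 0.2765]
tcp_rot: [-0.065, 0.998, 0.0, 0.001]
ft_force: [0.3, 0.8, -3.0]
width: 0.0295
```

```bash
python3 - <<'E'
from h import *
S=imaging.get_image("side"); T=imaging.get_image("top")
a=cv2.resize(S[60:240,130:310],(400,400),interpolation=3);b=cv2.resize(T[200:360,150:310],(400,400),interpolation=3)
cv2.imwrite("pics/lift1.png",np.hstack([a,b])[:,:,::-1])
p=get_obs()["eef_pos"]; shift([.5693-.06,-.2835-.007,.28]); print(p)
E
```

```text
normalised total [ 0.0248 -0.9378 -0.0092] rows>= 11.2 jaw deg 97.4
[0.46115963 0.17608444 0.27524631]
```

View pics/lift1.png

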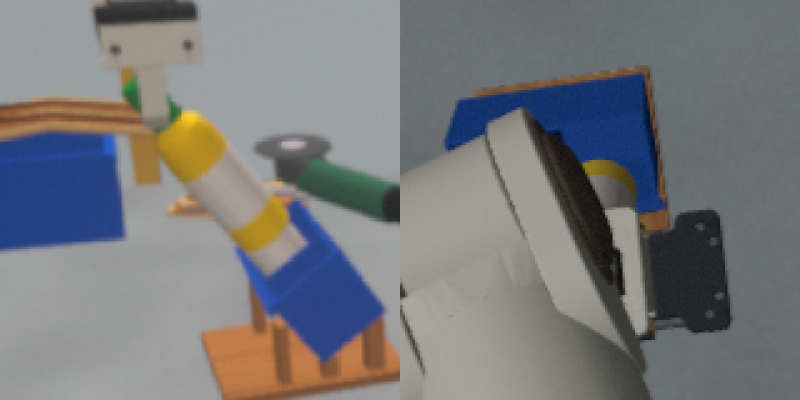

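```bash
python3 -c "
from h import *
shift([.4739,-.2946,.315])"
```

```text
normalised total [ 0.0961 -0.9368 -0.0791] rows>= 11.3 jaw deg 97.4
```

Emit:
carry_out:
  motion:
    - [[1,0,0,-0.04,0],[1,0,0,-0.04,0],[1,0.004,-0.03,0,0],[1,0.006,-0.06,0,0],[1,0.006,-0.06,0,0],[1,0.006,-0.06,0,0],[1,0.006,-0.06,0,0],[1,0.006,-0.06,0,0],[1,0.006,-0.06,0,0],[1,0.006,-0.06,0,0],[1,0.006,-0.06,0,0],[1,0.006,-0.06,0,0],[1,0.006,-0.06,0,0],[1,0.006,-0.06,0,0],[1,0.006,-0.06,0,0],[1,0.006,-0.06,0,0],[1,0.006,-0.06,0,0],[1,0.006,-0.06,0,0],[1,0.002,-0.007,0,0],[1,0,0,0,0]]

```text
t: 7.32
eef_pos: [0.4729, -0.2971, 0.3143]
tcp_rot: [-0.062, 0.998, 0.0, -0.002]
ft_force: [0.6, -0.1, -2.6]
width: 0.0294
```

```bash
python3 - <<'E'
from h import *
S=imaging.get_image("side"); T=imaging.get_image("top")
print(get_obs()["eef_pos"]); shift([.4739,-.2946,.24])
cv2.imwrite("pics/hov1.png",np.hstack([cv2.resize(S,(400,300)),cv2.resize(T,(400,300))])[:,:,::-1])
cv2.imwrite("pics/hov1s.png",S[:,:,::-1])
E
```

```text
[ 0.47415297 -0.29337486  0.31479328]
normalised total [ 0.0005 -0.0027  0.1496] rows>= 1.8 jaw deg 97.4
```

View pics/hov1s.png

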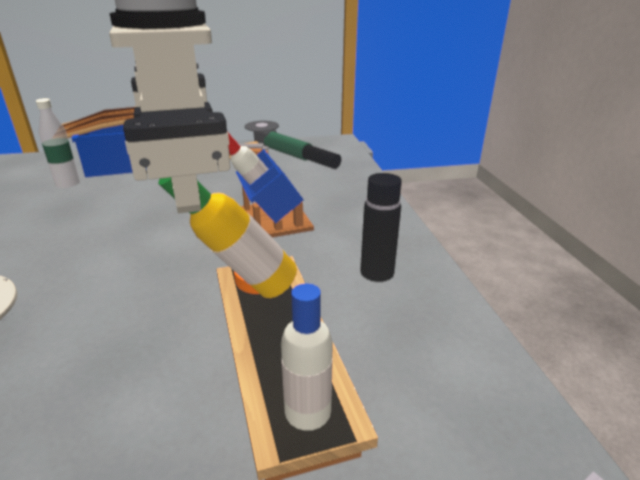

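The bottle hangs rigidly in the grip, tilted roughly 35–40° above the strip. I'll fit the tilt.

```bash
cat >> h.py <<'E'
def botmask(M,base,axis):
    axis=np.array(axis)/np.linalg.norm(axis);u=np.cross(axis,[0,1,0]);u/=np.linalg.norm(u);v=np.cross(axis,u);a=np.linspace(0,2*np.pi,40)
    c=lambda r,s:[proj(M,base+s*axis+r*(np.cos(t)*u+np.sin(t)*v)) for t in a]
    m=np.zeros((480,640),np.uint8)
    for A in((c(.028,0)+c(.028,.112)),(c(.028,.112)+c(.015,.136)),(c(.015,.136)+c(.015,.18))):
        cv2.fillConvexPoly(m,np.round(cv2.convexHull(np.array(A,np.float32))).astype(np.int32),1)
    return m>0
def fitheld(name,ex,th0=37):
    from scipy.optimize import minimize
    o=get_obs(); g=np.array(o["eef_pos"])+[0,0,.019]; imaging.get_image("side")
    q=silhouettes("side",name); px=q[0]["pixels"]; print("conf",q[0]["conf"],px.sum())
    w=np.zeros((480,640),bool); u=proj(PS,g); ok=np.hypot(*(np.indices((480,640))-np.array([u[1],u[0]])[:,None,None]))>45   # ignore near the fingers
    ex=np.array([ex[0],ex[1],0])
    def cost(p):
        ax=-np.sin(p[0])*ex+np.cos(p[0])*np.array([0,0,1]); m=botmask(PS,g-p[1]*ax+p[2]*ex,ax)
        return 1-(m&px&ok).sum()/((m|px)&ok).sum()
    best=min((minimize(cost,[np.radians(t),.158,0],method="Nelder-Mead",options=dict(initial_simplex=[[np.radians(t),.158,0],[np.radians(t+4),.158,0],[np.radians(t),.166,0],[np.radians(t),.158,.006]])) for t in (th0-6,th0,th0+6)),key=lambda r:r.fun)
    p=best.x; ax=-np.sin(p[0])*ex+np.cos(p[0])*np.array([0,0,1]); b=g-p[1]*ax+p[2]*ex
    e=b-.028*(np.cos(p[0])*ex+np.sin(p[0])*np.array([0,0,1]))
    print("tilt",np.degrees(p[0]).round(1),"axial",p[1].round(4),"off",p[2].round(4),"1-IoU",round(best.fun,3),"base",b.round(4),"lowedge",e.round(4),"edge-tcp",(e-o["eef_pos"]).round(4))
E
python3 -c "
from h import *
fitheld('bottle_green',(.9933,.1155))"
```

```text
conf 0.79 6187
tilt 35.0 axial 0.1589 off -0.003 1-IoU 0.018 base [ 0.5618 -0.2832  0.2037] lowedge [ 0.539  -0.2858  0.1876] edge-tcp [ 0.0649  0.0075 -0.1272]
```

Emit:
carry_out:
  motion:
    - [[1,-0.005,0,0.04,0],[1,0,0,0.04,0],[1,0,0,0.04,0],[1,0,0,0.04,0],[1,0,0,0.04,0],[1,0,0,0.02,0],[1,0,0,0.02,0],[1,0,0,0.006,0],[1,0,0,0.006,0],[1,0,0,0,0]]

```text
t: 8.35
eef_pos: [0.4772, -0.294, 0.1905]
tcp_rot: [-0.065, 0.998, -0.0, 0.0]
ft_force: [0.0, 0.1, -3.1]
width: 0.0294
```

```bash
python3 -c "
from h import *
fitheld('bottle_green',(.9933,.1155)); o=get_obs(); print(o['eef_pos'],o['ft_force'])"
```

```text
conf 0.79 3501
tilt 34.5 axial 0.1362 off -0.0019 1-IoU 0.13 base [ 0.552  -0.2853  0.0973] lowedge [ 0.5291 -0.288   0.0814] edge-tcp [ 0.0519  0.006  -0.1091]
[ 0.47744894 -0.2943336   0.19111666] [ 0.16169145  0.66212335 -2.63889426]
```

Emit:
carry_out:
  motion:
    - [[1,0,0,0.004,0],[1,0,0,0.002,0],[1,0,0,0.002,0],[1,0,0,0,0],[1,0,0,0,0]]

```text
t: 8.87
eef_pos: [0.477, -0.2946, 0.1872]
tcp_rot: [-0.064, 0.998, -0.0, 0.0]
ft_force: [-2.5, -0.4, 4.2]
width: 0.0294
```

Emit:
carry_out:
  motion:
    - [[1,-0.013,0,-0.005,0],[1,-0.013,0,-0.005,0],[1,-0.0134,0,-0.004,0],[1,-0.0134,0,-0.004,0],[1,0,0,0,0]]

```text
t: 9.28
eef_pos: [0.5055, -0.2896, 0.1954]
tcp_rot: [-0.066, 0.998, -0.0, 0.001]
ft_force: [0.9, 0.3, -2.2]
width: 0.0289
```

```bash
python3 - <<'E'
from h import *
S=imaging.get_image("side"); T=imaging.get_image("top"); print(get_obs()["eef_pos"])
cv2.imwrite("pics/arc1.png",np.hstack([cv2.resize(S[150:450,150:450],(400,400)),cv2.resize(T[200:350,330:560],(400,260)).copy() if 0 else cv2.resize(T[180:360,370:550],(400,400))])[:,:,::-1])
E
```

```text
[ 0.50339958 -0.29016123  0.19479282]
```

View pics/arc1.png

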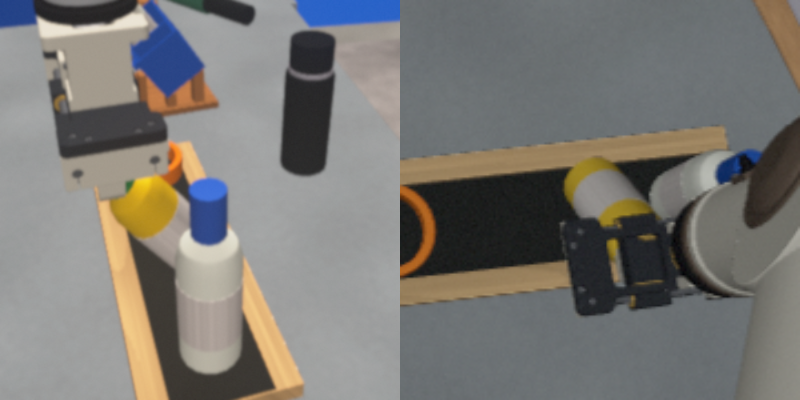

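The side crop shows the bottle still tilted, and the contact force has vanished, so the base slid on the strip instead of pivoting. Instead I'll right it against the riser's vertical -x face, which doesn't rely on friction.

Emit:
carry_out:
  motion:
    - [[1,0,0,-0.02,0],[1,0,0,-0.04,0],[1,0,0,-0.05,0],[1,0,0,-0.05,0],[1,0,0,-0.05,0],[1,0.05,0,0,0],[1,0.05,0,0,0],[1,0.05,0,0,0],[1,0.05,0,0,0],[1,0.05,0,0,0],[1,0.02,0,0,0],[1,0,0,0,0],[1,0,0,0,0]]

```text
t: 10.47
eef_pos: [0.3693, -0.3082, 0.301]
tcp_rot: [-0.064, 0.998, -0.0, 0.001]
ft_force: [0.1, -0.3, -2.8]
width: 0.0292
```

```bash
cat >> h.py <<'E'
def rs(p):
    d=np.array(p[:2])-[.5628,-.2279]; return (d@[.9933,.1155]).round(4),(d@[-.1155,.9933]).round(4)
E
python3 -c "
from h import *
fitheld('bottle_green',(.9933,.1155)); o=get_obs(); print(o['eef_pos'],rs(o['eef_pos']),o['ft_force'])"
```

```text
conf 0.93 7408
tilt 35.5 axial 0.1596 off -0.0027 1-IoU 0.017 base [ 0.4586 -0.2979  0.19  ] lowedge [ 0.436  -0.3005  0.1737] edge-tcp [ 0.0666  0.0077 -0.1272]
[ 0.37048126 -0.30768941  0.30059834] (np.float64(-0.2002), np.float64(-0.057)) [ 1.11081127 -0.94709825 -2.18134101]
```

Emit:
carry_out:
  motion:
    - [[1,0,0,0.05,0],[1,0,0,0.05,0],[1,0,0,0.05,0],[1,0,0,0.05,0],[1,0,0,0.05,0],[1,0,0,0.05,0],[1,0,0,0.017,0],[1,0,0,0,0],[1,-0.018,0,0,0],[1,-0.018,0,0,0],[1,-0.018,0,0,0],[1,-0.018,0,-0.003,0],[1,-0.018,0,-0.003,0],[1,0,0,0,0]]

```text
t: 11.73
eef_pos: [0.4168, -0.3018, 0.1456]
tcp_rot: [-0.066, 0.998, -0.001, 0.001]
ft_force: [-0.2, -0.0, -3.4]
width: 0.0294
```

```bash
python3 - <<'E'
from h import *
S=imaging.get_image("side"); o=get_obs(); print(o['eef_pos'],rs(o['eef_pos']),o['ft_force'])
cv2.imwrite("pics/push1.png",S[100:480,60:460,::-1])
fitheld('bottle_green',(.9933,.1155),25)
E
```

```text
[ 0.41580955 -0.30193293  0.145255  ] (np.float64(-0.1546), np.float64(-0.0566)) [ 0.1416114  -0.64171999 -2.66713993]
conf 0.58 4002
tilt 24.8 axial 0.1556 off -0.0023 1-IoU 0.03 base [ 0.4783 -0.2947  0.0229] lowedge [ 0.4531 -0.2976  0.0112] edge-tcp [ 0.0373  0.0043 -0.134 ]
```

View pics/push1.png

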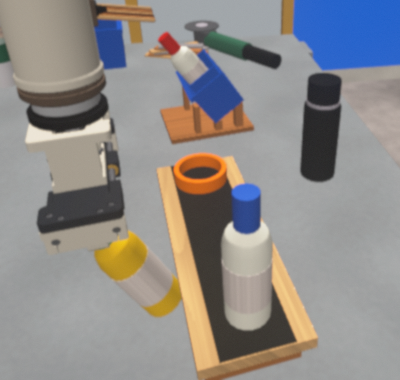

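It works: the tilt is down to about 25° with the base against the riser face. I'll keep pushing.

Emit:
carry_out:
  motion:
    - [[1,-0.014,0,-0.0025,0],[1,-0.014,0,-0.0025,0],[1,-0.014,0,-0.0025,0],[1,-0.014,0,-0.0025,0],[1,-0.014,0,-0.0025,0],[1,-0.014,0,-0.0025,0],[1,-0.014,0,-0.0025,0],[1,-0.014,0,-0.0025,0],[1,0,0,0,0]]

```text
t: 12.63
eef_pos: [0.4714, -0.2946, 0.1551]
tcp_rot: [-0.065, 0.998, -0.0, 0.001]
ft_force: [-2.5, 0.6, -1.4]
width: 0.0295
```

```bash
python3 - <<'E'
from h import *
o=get_obs(); print(o['eef_pos'],rs(o['eef_pos']),o['ft_force'])
fitheld('bottle_green',(.9933,.1155),5)
E
```

```text
[ 0.47143047 -0.29461059  0.15505419] (np.float64(-0.0985), np.float64(-0.0557)) [-2.4704963   0.60324457 -1.40691026]
conf 0.83 3833
tilt 2.8 axial 0.1583 off -0.0063 1-IoU 0.018 base [ 0.4729 -0.2944  0.0159] lowedge [ 0.4451 -0.2977  0.0145] edge-tcp [-0.0263 -0.0031 -0.1405]
```

Emit:
carry_out:
  motion:
    - [[1,-0.005,0,0,0],[1,-0.005,0,0,0],[1,-0.002,0,0,0],[1,0,0,0,0]]

```text
t: 13.07
eef_pos: [0.4749, -0.2943, 0.1546]
tcp_rot: [-0.065, 0.998, 0.0, -0.0]
ft_force: [-3.4, -0.5, -0.1]
width: 0.0294
```

```bash
python3 - <<'E'
from h import *
o=get_obs(); print(o['eef_pos'],rs(o['eef_pos']),o['ft_force'])
fitheld('bottle_green',(.9933,.1155),2)
E
```

```text
[ 0.47490933 -0.29430701  0.15461646] (np.float64(-0.095), np.float64(-0.0558)) [-3.4373329  -0.53721309 -0.12948893]
conf 0.65 3761
tilt 1.7 axial 0.1588 off -0.0068 1-IoU 0.02 base [ 0.4728 -0.2946  0.0149] lowedge [ 0.445  -0.2978  0.0141] edge-tcp [-0.0299 -0.0035 -0.1406]
```

Emit:
carry_out:
  motion:
    - [[1,0.01,0,0,0],[1,0.006,0,0,0],[1,0,0,-0.035,0],[1,0,0,-0.04,0],[1,0,0,-0.04,0],[1,0,0,-0.025,0],[1,-0.02,0,0,0],[1,-0.035,0,0,0],[1,-0.035,0,0,0],[1,-0.035,0,0,0],[1,-0.035,0,0,0],[1,-0.03,0,0,0],[1,-0.02,0,0,0],[1,0,0,0,0],[1,0,0,0,0]]

```text
t: 14.42
eef_pos: [0.5715, -0.2811, 0.2237]
tcp_rot: [-0.065, 0.998, 0.0, -0.001]
ft_force: [-0.7, -0.9, -2.3]
width: 0.0298
```

```bash
python3 - <<'E'
from h import *
o=get_obs(); print(o['eef_pos'],rs(o['eef_pos']),o['ft_force'])
fitheld('bottle_green',(.9933,.1155),2)
E
```

```text
[ 0.57151052 -0.28113276  0.223653  ] (np.float64(0.0025), np.float64(-0.0539)) [-0.7468478  -0.92429316 -2.34482557]
conf 0.91 2557
tilt -3.0 axial 0.1294 off -0.0029 1-IoU 0.469 base [ 0.5619 -0.2823  0.1134] lowedge [ 0.5341 -0.2855  0.1149] edge-tcp [-0.0374 -0.0043 -0.1088]
```

Emit:
carry_out:
  motion:
    - [[1,0,0.003,0.015,0],[1,0,0,0.015,0],[1,0,0,0.01,0],[1,0,0,0.004,0],[1,0,0,0.003,0],[1,0,0,0,0]]

```text
t: 15.02
eef_pos: [0.5711, -0.28, 0.2019]
tcp_rot: [-0.065, 0.998, 0.0, -0.0]
ft_force: [-1.3, 1.0, 3.7]
width: 0.0296
```

Emit:
carry_out:
  motion:
    - [[1,0,0,0.003,0],[1,0,0,0,0]]

```text
t: 15.18
eef_pos: [0.5722, -0.2802, 0.2017]
tcp_rot: [-0.065, 0.998, -0.0, 0.001]
ft_force: [-1.3, 2.6, 7.8]
width: 0.0295
```

Emit:
carry_out:
  motion:
    - [[0.2,0,0,0,0],[0,0,0,0,0],[0,0,0,0,0],[0,0,0,0,0]]

```text
t: 15.52
eef_pos: [0.5711, -0.2803, 0.1995]
tcp_rot: [-0.065, 0.998, -0.0, -0.0]
ft_force: [-0.3, -0.5, 0.1]
width: 0.0455
```

```bash
python3 - <<'E'
from h import *
S=imaging.get_image("side"); T=imaging.get_image("top"); o=get_obs(); print(o['eef_pos'],rs(o['eef_pos']),o['ft_force'],o['width'])
cv2.imwrite("pics/rel1.png",S[150:450,150:450,::-1])
E
```

```text
[ 0.57107396 -0.28025416  0.19937634] (np.float64(0.0022), np.float64(-0.053)) [0.128759   0.24427934 0.6577283 ] 0.04597765182696444
```

View pics/rel1.png

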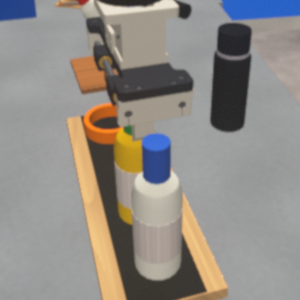

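The green bottle stands upright on the strip beside blue. I'll raise the gripper clear and measure.

Emit:
carry_out:
  motion:
    - [[0,0,0,-0.03,0],[0,0,0,-0.05,0],[0,0,0,-0.07,0],[0,0,0,-0.07,0],[-0.3,0,0,-0.04,0],[-0.3,0,0,0,0]]

```text
t: 16.12
eef_pos: [0.5737, -0.2816, 0.3359]
tcp_rot: [-0.065, 0.998, -0.002, 0.004]
ft_force: [0.7, 0.0, 0.7]
width: 0.0547
```

```bash
python3 - <<'E'
from h import *
S,T=imaging.get_image("side"),imaging.get_image("top")
y=np.radians(7); ax=(-np.cos(y)*np.sin(.611),-np.sin(y)*np.sin(.611),np.cos(.611))
_,a,sa=colour(S,"red",(210,125,250,165));_,b,sb=colour(T,"red",(165,270,210,320)); print(sa,sb,a,b)
X,f=capfit(a,b,ax,np.array([.51,.26,.19])); print(np.round(X,4),np.round(f,1))
print("top only at z=.1872:",)
for x in (.505,.510,.515):
    print(x,np.round(capfit(None,b,ax,np.array([x,.26,.187]))[0],4))
shift([X[0],X[1],.32])
E
```

```text
[219 133  20  21 234] [179 283  17  24 317] [228.61538462 143.04700855] [187.15141956 294.81072555]
[0.5102 0.2636 0.1866] [ 0.  0.  0. -0.]
top only at z=.1872:
0.505 [0.5101 0.2633 0.1881]
0.51 [0.5102 0.2634 0.1877]
0.515 [0.5102 0.2635 0.1872]
normalised total [-0.0186  1.0949  0.02  ] rows>= 13.1 jaw deg 97.4
```

Emit:
carry_out:
  motion:
    - [[-0.3,-0.001,0.03,0,0],[-0.3,-0.001,0.06,0,0],[-0.3,-0.001,0.06,0,0],[-0.3,-0.001,0.06,0,0],[-0.3,-0.001,0.06,0,0],[-0.3,-0.001,0.06,0,0],[-0.3,-0.001,0.06,0,0],[-0.3,-0.001,0.06,0,0],[-0.3,-0.001,0.06,0,0],[-0.3,-0.001,0.06,0,0],[-0.3,-0.001,0.06,0,0],[-0.3,-0.001,0.06,0,0],[-0.3,-0.001,0.06,0,0],[-0.3,-0.001,0.06,0,0],[-0.3,-0.001,0.06,0,0],[-0.3,-0.001,0.06,0,0],[-0.3,-0.001,0.06,0,0],[-0.3,-0.001,0.06,0,0],[-0.3,0,0.04,0,0],[-0.3,0,0,0,0]]

```text
t: 17.88
eef_pos: [0.5056, 0.268, 0.3276]
tcp_rot: [-0.069, 0.998, 0.001, -0.002]
ft_force: [-0.7, 0.7, 0.6]
width: 0.0599
```

```bash
python3 -c "
from h import *
shift([.5102,.2636,.1676])"
```

```text
normalised total [-0.0092 -0.0107  0.3199] rows>= 3.8 jaw deg 97.9
```

Emit:
carry_out:
  motion:
    - [[-0.3,-0.009,-0.01,0,0],[-0.3,0,0,0.05,0],[-0.3,0,0,0.05,0],[-0.3,0,0,0.05,0],[-0.3,0,0,0.05,0],[-0.3,0,0,0.05,0],[-0.3,0,0,0.03,0],[-0.3,0,0,0.02,0],[-0.3,0,0,0.015,0],[-0.3,0,0,0,0],[-0.3,0,0,0,0]]

```text
t: 18.8
eef_pos: [0.5152, 0.2566, 0.1724]
tcp_rot: [-0.064, 0.998, -0.0, 0.0]
ft_force: [0.2, 1.3, -0.2]
width: 0.0597
```

```bash
python3 -c "
from h import *
shift([.5102,.2636,.1676])"
```

```text
normalised total [0.0081 0.0152 0.0096] rows>= 0.2 jaw deg 97.4
```

Emit:
carry_out:
  motion:
    - [[-0.3,0.008,0.015,0.009,0],[-0.3,0,0,0,0],[-0.3,0,0,0,0],[0.6,0,0,0,0],[1,0,0,0,0],[1,0,0,0,0],[1,0,0,0,0],[1,0,0,0,0]]

```text
t: 19.47
eef_pos: [0.51, 0.2639, 0.1678]
tcp_rot: [-0.065, 0.998, 0.0, 0.0]
ft_force: [-0.5, 1.0, 1.0]
width: 0.0309
```

```bash
python3 -c "
from h import *
shift([.5102,.2636,.1676]); print(get_obs()['width'])"
```

```text
normalised total [-0.0002 -0.0007  0.0004] rows>= 0.0 jaw deg 97.4
0.030948248272438885
```

Gripped. I'll lift along the axis and then straight up.

Emit:
carry_out:
  motion:
    - [[1,0.0105,0,-0.015,0],[1,0.021,0,-0.03,0],[1,0.021,0,-0.03,0],[1,0.021,0,-0.03,0],[1,0.021,0,-0.03,0],[1,0.021,0,-0.03,0],[1,0.0105,0,-0.03,0],[1,0,0,-0.04,0],[1,0,0,-0.04,0],[1,0,0,-0.02,0],[1,0,0,0,0],[1,0,0,0,0]]

```text
t: 20.47
eef_pos: [0.4471, 0.2556, 0.3149]
tcp_rot: [-0.065, 0.998, -0.0, -0.0]
ft_force: [-0.4, -0.2, -3.5]
width: 0.0292
```

```bash
python3 - <<'E'
from h import *
fitheld('bottle_red',(.9916,.129))
o=get_obs(); print(o['eef_pos'],o['ft_force'],o['width'])
t=np.array([.5628,-.2279])-.2*np.array([.9933,.1155])+.032*np.array([-.1155,.9933]); print(t); shift([*t,.31])
E
```

```text
conf 0.93 1944
tilt 34.1 axial 0.1569 off 0.0007 1-IoU 0.019 base [0.535 0.267 0.204] lowedge [0.5121 0.264  0.1883] edge-tcp [ 0.065   0.0085 -0.1266]
[0.4465177  0.25515856 0.31357165] [ 0.01253823  0.37241236 -4.40425545] 0.02959614130764039
[ 0.360444  -0.2192144]
normalised total [ 0.2931 -0.9186  0.009 ] rows>= 11.6 jaw deg 97.4
```

Emit:
carry_out:
  motion:
    - [[1,0.01,-0.03,0,0],[1,0.017,-0.054,0,0],[1,0.017,-0.054,0,0],[1,0.017,-0.054,0,0],[1,0.017,-0.054,0,0],[1,0.017,-0.054,0,0],[1,0.017,-0.054,0,0],[1,0.017,-0.054,0,0],[1,0.017,-0.054,0,0],[1,0.017,-0.054,0,0],[1,0.017,-0.054,0,0],[1,0.017,-0.054,0,0],[1,0.017,-0.054,0,0],[1,0.017,-0.054,0,0],[1,0.017,-0.054,0,0],[1,0.017,-0.054,0,0],[1,0.017,-0.054,0,0],[1,0.01,-0.025,0,0],[1,0,0,0,0]]

```text
t: 22.15
eef_pos: [0.3599, -0.2221, 0.314]
tcp_rot: [-0.062, 0.998, -0.0, -0.001]
ft_force: [-0.2, -0.9, -3.1]
width: 0.0296
```

```bash
python3 - <<'E'
from h import *
fitheld('bottle_red',(.9916,.129))
o=get_obs(); print(o['eef_pos'],rs(o['eef_pos']))
shift([.3604,-.2192,.144])
E
```

```text
conf 0.77 5736
tilt 34.7 axial 0.1576 off -0.0 1-IoU 0.02 base [ 0.4488 -0.2105  0.2033] lowedge [ 0.426  -0.2135  0.1874] edge-tcp [ 0.0661  0.0086 -0.1266]
[ 0.36124303 -0.21841449  0.31400822] (np.float64(-0.1991), np.float64(0.0327))
normalised total [ 0.0011 -0.0018  0.34  ] rows>= 4.1 jaw deg 97.3
```

Emit:
carry_out:
  motion:
    - [[1,0,0,0.03,0],[1,0,0,0.06,0],[1,0,0,0.06,0],[1,0,0,0.06,0],[1,0,0,0.06,0],[1,0,0,0.05,0],[1,0,0,0.02,0],[1,0,0,0,0],[1,-0.018,0,0,0],[1,-0.018,0,0,0],[1,-0.018,0,0,0],[1,-0.018,0,-0.003,0],[1,-0.018,0,-0.003,0],[1,-0.014,0,-0.0025,0],[1,-0.014,0,-0.0025,0],[1,-0.014,0,-0.0025,0],[1,-0.014,0,-0.0025,0],[1,0,0,0,0]]

```text
t: 23.75
eef_pos: [0.4363, -0.209, 0.1535]
tcp_rot: [-0.065, 0.998, -0.0, 0.001]
ft_force: [-1.1, -0.2, -5.2]
width: 0.0294
```

```bash
python3 - <<'E'
from h import *
fitheld('bottle_red',(.9916,.129),15)
o=get_obs(); print(o['eef_pos'],rs(o['eef_pos']),o["ft_force"])
E
```

```text
conf 0.97 3193
tilt 12.5 axial 0.1558 off -0.0037 1-IoU 0.029 base [ 0.4662 -0.2051  0.0204] lowedge [ 0.4391 -0.2087  0.0143] edge-tcp [ 0.0028  0.0004 -0.1392]
[ 0.43540263 -0.20921953  0.15329639] (np.float64(-0.1244), np.float64(0.0333)) [ 0.07629403 -0.50734791 -2.86254963]
```

Emit:
carry_out:
  motion:
    - [[1,-0.014,0,-0.002,0],[1,-0.014,0,-0.002,0],[1,-0.014,0,0,0],[1,-0.01,0,0,0],[1,-0.008,0,0,0],[1,-0.006,0,0,0],[1,0,0,0,0]]

```text
t: 24.43
eef_pos: [0.4677, -0.2049, 0.1551]
tcp_rot: [-0.065, 0.998, -0.0, -0.0]
ft_force: [-4.2, -0.3, -2.8]
width: 0.0294
```

```bash
python3 - <<'E'
from h import *
fitheld('bottle_red',(.9916,.129),2)
o=get_obs(); print(o['eef_pos'],rs(o['eef_pos']),o["ft_force"])
E
```

```text
conf 0.58 3185
tilt 0.4 axial 0.1569 off -0.0069 1-IoU 0.025 base [ 0.4621 -0.2057  0.0172] lowedge [ 0.4343 -0.2093  0.017 ] edge-tcp [-0.0334 -0.0043 -0.1381]
[ 0.46745326 -0.20496298  0.15509145] (np.float64(-0.0921), np.float64(0.0338)) [-1.54929676  0.40322157 -3.62547731]
```

Emit:
carry_out:
  motion:
    - [[1,0.01,0,0,0],[1,0.006,0,0,0],[1,0,0,-0.035,0],[1,0,0,-0.04,0],[1,0,0,-0.04,0],[1,0,0,-0.025,0],[1,-0.02,0,0,0],[1,-0.035,0,0,0],[1,-0.035,0,0,0],[1,-0.035,0,0,0],[1,-0.035,0,0,0],[1,-0.03,0,0,0],[1,-0.017,0,0,0],[1,0,0,0,0],[1,0,0,0,0]]

```text
t: 25.78
eef_pos: [0.5615, -0.1924, 0.2242]
tcp_rot: [-0.065, 0.998, 0.0, -0.001]
ft_force: [-0.1, 0.5, -4.6]
width: 0.0295
```

```bash
python3 - <<'E'
from h import *
o=get_obs(); print(o['eef_pos'],rs(o['eef_pos']),o["ft_force"])
S=imaging.get_image("side"); T=imaging.get_image("top")
cv2.imwrite("pics/hov2.png",np.hstack([cv2.resize(S[150:450,150:450],(400,400)),cv2.resize(T[180:360,330:510],(400,400))])[:,:,::-1])
E
```

```text
[ 0.5614705  -0.19243639  0.22415542] (np.float64(0.0028), np.float64(0.0354)) [-0.10659946  0.45479231 -4.62023785]
```

View pics/hov2.png

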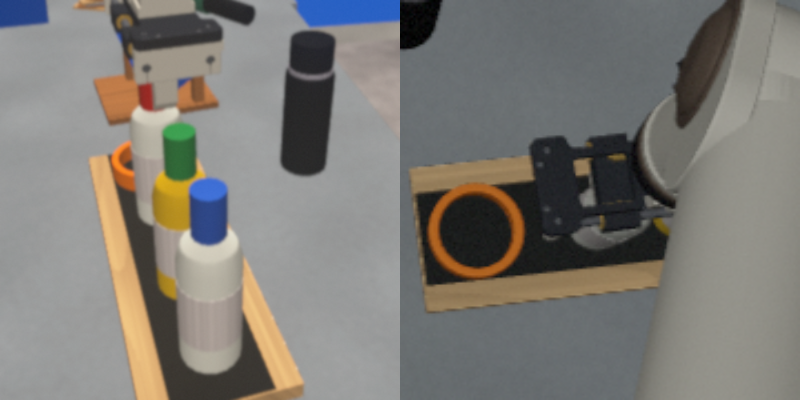

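Green stands straight and red hangs upright beside it, clear of the tape. Now I lower it to contact.

Emit:
carry_out:
  motion:
    - [[1,0,-0.006,0.015,0],[1,0,0,0.015,0],[1,0,0,0.01,0],[1,0,0,0.004,0],[1,0,0,0.003,0],[1,0,0,0,0]]

```text
t: 26.38
eef_pos: [0.5619, -0.1955, 0.2012]
tcp_rot: [-0.065, 0.998, 0.0, -0.0]
ft_force: [-0.2, -0.6, -3.9]
width: 0.0296
```

Emit:
carry_out:
  motion:
    - [[1,0,0,0.003,0],[1,0,0,0.002,0],[1,0,0,0.002,0],[1,0,0,0,0]]

```text
t: 26.72
eef_pos: [0.5636, -0.1958, 0.2005]
tcp_rot: [-0.065, 0.998, -0.0, 0.002]
ft_force: [-1.5, 1.8, 7.8]
width: 0.0294
```

Contact (about 11 N). I'll release and rise.

Emit:
carry_out:
  motion:
    - [[0.2,0,0,0,0],[0,0,0,0,0],[0,0,0,0,0],[0,0,0,0,0],[0,0,0,-0.02,0],[0,0,0,-0.05,0],[0,0,0,-0.06,0],[0,0,0,-0.06,0],[0,0,0,-0.06,0],[0,0,0,0,0],[0,0.06,0,0,0],[0,0.06,0,0,0],[0,0.06,0,0,0],[0,0.06,0.03,0,0],[0,0,0.06,0,0],[0,0,0.06,0,0],[0,0,0.06,0,0],[0,0,0.06,0,0],[0,0,0.06,0,0],[0,0,0,0,0]]

```text
t: 28.38
eef_pos: [0.4214, -0.0417, 0.3238]
tcp_rot: [-0.068, 0.998, 0.001, 0.0]
ft_force: [0.4, 0.4, 0.2]
width: 0.0458
```

Emit:
carry_out:
  motion:
    - [[0,0,0.06,0,0],[0,0,0.06,0,0],[0,0,0.06,0,0],[0,0,0.06,0,0],[0,0,0.06,0,0],[0,0,0.06,0,0],[0,0,0,0,0],[0,0,0,0,0]]

```text
t: 29.05
eef_pos: [0.3986, 0.132, 0.3236]
tcp_rot: [-0.066, 0.998, -0.0, 0.0]
ft_force: [0.7, -0.2, 0.1]
width: 0.0462
```

```bash
python3 - <<'E'
from h import *
S=imaging.get_image("side"); T=imaging.get_image("top")
for c,bs,bt in(("red",(200,160,300,240),(330,200,560,300)),("blue",(285,280,330,335),(500,235,545,275))):
    a=colour(S,c,bs)[1];b=colour(T,c,bt)[1];X,f=capfit(a,b,(0,0,1),np.array([.57,-.25,.22])); print(c,X.round(4),rs(X),f.round(1))
def cm(im,box):
    m=cv2.inRange(cv2.cvtColor(im,cv2.COLOR_RGB2HSV),(40,100,30),(95,255,255));k=np.zeros_like(m);x0,y0,x1,y1=box;k[y0:y1,x0:x1]=m[y0:y1,x0:x1]
    n,l,s,ce=cv2.connectedComponentsWithStats(k);return ce[1+np.argmax(s[1:,4])]
X,f=capfit(cm(S,(240,210,330,320)),cm(T,(330,200,560,300)),(0,0,1),np.array([.57,-.28,.22]));print("green",X.round(4),rs(X),f.round(1))
cv2.imwrite("pics/end.png",np.hstack([cv2.resize(S[150:450,150:450],(400,400)),cv2.resize(T[160:340,350:530],(400,400))])[:,:,::-1])
o=get_obs();print(o["t"],o["eef_pos"])
E
```

```text
red [ 0.5577 -0.1969  0.2249] (np.float64(-0.0015), np.float64(0.0314)) [ 0.   0.1  0.1 -0. ]
blue [ 0.5818 -0.3675  0.2201] (np.float64(0.0027), np.float64(-0.1408)) [ 0. -0. -0.  0.]
green [ 0.57   -0.2815  0.2195] (np.float64(0.001), np.float64(-0.0541)) [ 0.   0.3  0.2 -0. ]
29.15 [0.39905416 0.12983175 0.3234123 ]
```

View pics/end.png

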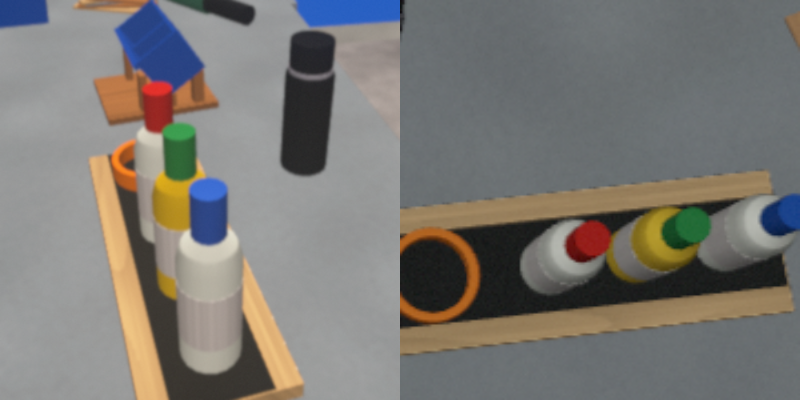

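```bash
python3 -c "
from bench import *
hand_in()"
```

```text
the job is handed in; nothing more can be done
```

Both glue bottles now stand upright and released on the riser's black strip in one row with the blue-capped bottle. I handed the job in at about 29 s of the 61 s allowed; the hand-in reports no verdict.

**How it went:** I gripped each bottle by its cap and lifted it out along its leaning axis. The green-capped one went next to blue, then the red-capped one beyond it. My first try at tipping green upright, by dragging its base on the strip, failed because the base slid. Instead I pushed each bottle's base against the riser's vertical side until it stood straight, then set it down by feel and let go.

**Last checks, from both cameras:**

| Bottle | Distance from strip's middle line | Position along the strip (riser y) |
|---|---|---|
| Red | -1.5 mm | 31 mm |
| Green | 1 mm | -54 mm |
| Blue | 2.7 mm | -141 mm |

- **Spacing:** neighbouring centres are about 86 mm apart (limit 105 mm), so the gaps are about 30 mm.
- **Bystanders:** the blue bottle measured within 1 mm of its start. The tape and flask look untouched in the last picture, but I did not re-measure them.
- **Upright:** all three look straight in the last picture. I did not measure their tilt after release.
- **Disagreement:** red's cap measured about 5 mm higher than the other two (225 mm against about 220 mm). I put this down to the colour mask, since the bottle was pressed into contact before release, but I did not check further.

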